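# Pin the printed tibia model, space its wedge gap and hold the plate flush

### The arm

A 6-joint arm with a two-finger parallel gripper is mounted at the origin on the work surface. World frame = base frame: x ahead of the robot, y to its left, z up, the work surface at z = 0. Lengths are in mm, angles in rad, forces in N, time in s.
With the tool pointing down it reaches from about 400 to 925 mm from the base axis. Payload 12.5 kg.
Tool frame: the origin (TCP) lies at the centre of the arm's flange, where the gripper is bolted on; the fingertips stand 190 mm ahead of it and the grasp point (between the pads) lies env.grip_point_offset ahead of it (env.grip_point_offset is the distance from the TCP to the grasp point, in mm); z points along the fingers, x is the direction in which the jaws open and shut, and the axes are right-handed (so a half turn about z gives the same grasp; the last joint's range is limited). The gripper opens to 95 mm and grips with 3 to 60 N. Pads are 20 mm wide; open, the fingers measure 119 mm over their backs; the gripper's body (75 mm by 180 mm) begins 59 mm behind the grasp point.
Start: joints at [-1.409, 0.491, 1.559, -0, 1.092, -0.106], TCP at [165.401, -602.717, 404.761] pointing down, gripper open.
Joint ranges: [-3.1, 3.1], [-0.84, 2.19], [0.05, 2.79], [-1.13, 4.28], [0.06, 2.93], [-2.69, 2.69]. Speed limits (rad/s): [2.22, 2.22, 2.79, 3.14, 3.14, 3.14].

### API

Orientations are given as [roll, pitch, yaw] about the fixed x, y, z axes, in that order (R = Rz(yaw) Ry(pitch) Rx(roll)).
In Python, from cell import state, read_camera, camera_model, job_done, env gives the robot as it stands.
- The arm moves only by the tool arm_command, never from a script. Its argument "steps" is a list of rows, each a list of 6 numbers: the shift along the tool's x, y, z in cm, then the turn, a rotation vector about the tool's x, y, z in degrees. In form: [[dx, dy, dz, rx, ry, rz], ...]. A call has 1 to 12 rows; each row is the pose to reach, as a shift and turn from the pose commanded when the call began, along the tool's axes at that moment; what a row does not reach only later rows make up. A row lasts 1/12 s, in which the tool goes at most 41.7 mm and 7.16 degrees, less where a joint would pass 70% of its speed; a pose out of reach is approached as far as the arm can. A call with a gripper value outside its range is refused whole. "jaw" is the finger opening in cm, from 0 to 9.51, set as the call begins (left out, the last holds). The fingers move at their own pace and stop on an object; the grip force is fixed at half the most. Time passes only in rows, so rows that repeat a pose let the fingers close. It gives the time, the measured TCP pose, the force and the opening at its end, in the units of the state.
- state(): the state, without advancing time (a new reading comes with each control period).
- read_camera(name): name is "scene" or "top"; returns the picture (480x640x3 uint8, red, green, blue); there is no depth.
- camera_model(name): a dict with "K" (3x3 intrinsics, pixels), "xyz" and "rotation" of the camera in the world. Camera axes: x right, y up, looking along -z (the intrinsics and any distortion apply to the point x, -y, -z); pixel columns grow to the right and rows downward; lengths in mm; the calibration is good to about 2 mm. A picture is of the moment at which its call begins. camera_model takes no time and is no camera call.
- job_done(): hands the job in, once; it reports no verdict.
The state is a dict: "t": time; "joints": joint angles; "qvel": joint speeds; "tau": joint torques, N m; "eef_pos": TCP position; "tcp_rot": TCP orientation; "ft_force": force on the tool from outside, world axes, zero at the start; "moment": the same for the moment, N m; "opening": opening from 0.0 (shut) to 1.0 (fully open).
Only numpy, scipy, OpenCV 4.12 (cv2) and the standard library are available. Lean on these libraries where they do the work, as an engineer would, in place of code of your own. Each camera call takes 0.05 s, during which the arm holds its last target. There are 200 camera calls.

### The job

Rehearse the wedge plate on the printed shin-bone model: first push the red-headed hinge pin down through the fork and lug holes until its collar seats, then slide the blue spacer down into the wedge gap, near the open end where the gap is wide enough, until its flange lies flat on the bone, and let go of it. Then lay the plate flush across the gap between pin and spacer, one pair of screw holes on each half, and finish while still holding it by its steel block, firmly pressed down on both halves. Do not force the gap wider or narrower, and leave everything else where it is.

Things in the scene. Friction and masses are not known exactly. Their poses are not given: they have to be found in the camera images.
- upper: knee half of the cream printed shin bone, fixed, flat face up, 66 mm above the bench. Origin: hinge axis at face height = centre of the pin hole's upper mouth; z up, y along the bone to the knee, -x to the gap's open end. Spans x -83..12, y 1..52, z -44..0 mm; cut face at y=1, x -80..-13. Fork: two ears, x, y within 13 of the axis, z -12..0 and -40..-28, round holes 12.6 mm, chamfered
- lower: shaft half of the model, its flat face level with the other's. Origin on the same hinge axis at face height; z up. Its yaw less that of upper = gap angle, 0.18 to 0.26 rad. Own frame: x -80..10, y -122..-1, z -44..0 mm, past y=-52 narrowing to x -54..-20; cut face at y=-1, x -80..-13. Lug with a 12.6 mm hole on the axis, z -26..-14, between the fork's ears. Hinge stiff (1.5 N m), stays put
- lower_end (a point): top of the shaft half's far end (x -37, y -122, z 0 mm in its frame); shows if the gap is forced. The wedge gap between the cut faces starts at the hinge and runs along upper's -x axis turned by half the gap angle about z; at u mm from the axis it is about 2 + u x angle mm wide, open at u = 80. Nothing stands above the flat faces
- holder: aluminium bench holder of the model, fixed, base 130 (x) x 230 (y) x 12 mm, clamp jaws up to 46 mm high beside the knee half, all lower than the bone's face; origin at the centre of its underside; upper's origin lies at x 34, y 30, z 66 mm
- pin: hinge pin, upright in the round hole of the rack, 60 g. Origin: centre of the underside of its collar. Steel shank 10 mm thick, 46 mm down, last 5 mm tapered to 5; collar 24 mm wide, 4 thick; red round grip 18 mm wide from 4 to 26 mm above the origin. Seated, the collar lies on the fork and its origin on that of upper
- spacer_blue: blue spacer hanging in a rack slot by its flange, 40 g. Origin: centre of the flange's underside. Blade below: 14 mm (x), 10 mm thick (y), 28 deep, last 6 tapered to 9 x 5. Flange 16 (x) x 36 (y) x 4 mm. Grip tab 14 (x) x 10 (y) mm up to 28 mm above the origin. In use x lies along the gap, the flange on both halves
- plate: blue-grey four-hole bone plate 76 (x) x 24 (y) x 5 mm lying flat in the tray, a pair of screw holes at x = +28 and at x = -28 mm, 130 g in all. Origin: centre of the underside. A steel holder block stands on its middle: 14 mm along x, 22 mm along y, from 5 to 49 mm above the origin
- rack: grey plastic rack, fixed, 170 (x) x 60 (y) x 54 mm high, origin at the centre of its underside. Pin hole 13 mm at x = +66 mm, slots 17 x 16 mm at x = -60, -18 and +24 mm, all through, all on y = 0; the spacers' x axes lie along the rack's x
- tray: shallow aluminium tray, fixed, 170 (x) x 170 (y) x 18 mm, walls and floor 2 mm, origin at the centre of its underside; holds the plate and a screwdriver
- spacer_yellow: yellow spacer (8 mm blade) in the rack, otherwise as the blue one; not used
- spacer_green: green spacer (13 mm blade) in the rack, otherwise as the blue one; not used
- driver: black-handled screwdriver, 130 mm, in the tray; not used
- jar: white screw jar, 72 mm wide, 75 mm high, origin under its centre; not used
- red_lid: red jar lid, 72 mm wide, 12 mm high, origin under its centre; not used
- carton: small white carton with a teal band, 55 x 50 x 85 mm high, origin under its centre; not used
- bowl: teal bowl, 110 mm wide, 45 mm high, origin under its centre; not used
Things that resemble listed ones, but are neither listed nor needed, are in the scene too. Of the things that look like the plate, the smaller one is meant.

How it is judged:
By the outcome, as a careful person would: the job done as asked, in the order asked, and still so for the second after the job is handed in, while the arm keeps its last pose, push and grip.
It also fails if it takes over 67 s, if anything falls off the work surface, if the arm or the gripper's body presses on something with over 40 N, if the wrist force passes 120 N, or if a joint passes its speed limit or range.

## Working session

There is one attempt and no reset: what is moved stays moved. The work goes in short steps, Python scripts to look and compute and a tool call to move; the robot and the scene stay as the last step left them, time stands still between calls to the robot, and variables do not carry over. Pictures are saved under pics/ and viewed, about 8 in all and at most 12, crops included, and the job is handed in when it is done.

Besides the shell and the picture viewer there is one more tool, called after "Call:" by a JSON object that holds its "name" and its "arguments", one argument or row to a line. arm_command: Moves the arm, as the interface text tells. Its arguments: {"type":"object","properties":{"steps":{"type":"array"},"jaw":{"type":"number"}},"required":["steps"]}

```bash
ls; mkdir -p pics; python3 - <<'E'
from cell import *
import cv2
print(state(), env.grip_point_offset)
for n in("scene","top"):
    print(n,camera_model(n)); cv2.imwrite(f"pics/{n}0.png",read_camera(n)[:,:,::-1])
E
```

```text
pics
{'t': 0.0, 'joints': array([-1.40859372e+00,  4.91533189e-01,  1.55947763e+00, -3.38521166e-05,
        1.09170563e+00, -1.05573148e-01]), 'qvel': array([-1.64495461e-03, -6.59018113e-04, -5.36377990e-05, -1.96976831e-04,
        5.98384632e-04,  4.18186841e-04]), 'tau': array([ 1.37977477e-03, -6.12644434e+01, -2.58182305e+01,  6.92837290e-02,
        4.83730668e-02, -1.05333893e-04]), 'eef_pos': array([ 165.39488963, -602.66883198,  404.16831123]), 'tcp_rot': array([-3.14150409e+00,  1.12070593e-03, -1.30300490e+00]), 'ft_force': array([ 0.35966663, -0.71043782, -0.39552468]), 'moment': array([-0.0272316 , -0.02028778,  0.02717405]), 'opening': 1.0024584540555983} 171.3
scene {'K': array([[521.35775078,   0.        , 322.49103912],
       [  0.        , 521.35775078, 232.21072158],
       [  0.        ,   0.        ,   1.        ]]), 'xyz': array([1235.65514537, -287.65724694,  648.24617109]), 'rotation': array([0.89834149, 0.01283947, 1.16078326])}
top {'K': array([[511.03404356,   0.        , 327.9513301 ],
       [  0.        , 511.03404356, 229.09266628],
       [  0.        ,   0.        ,   1.        ]]), 'xyz': array([4.33249909e+02, 1.18992912e+00, 1.21278475e+03]), 'rotation': array([ 0.13381718,  0.00344134, -1.58652533])}
```

View pics/scene0.png

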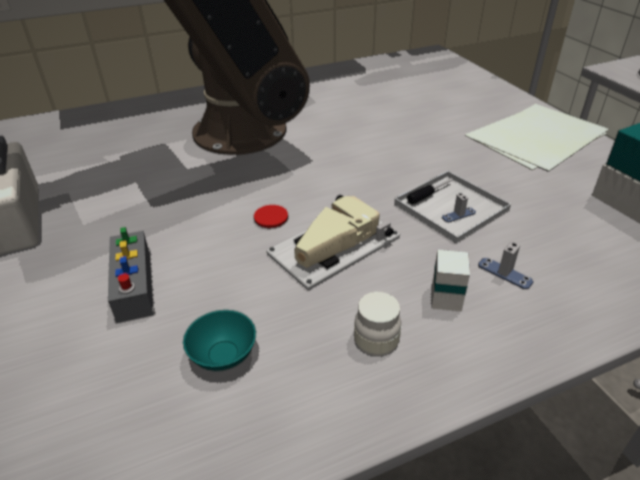

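View pics/top0.png

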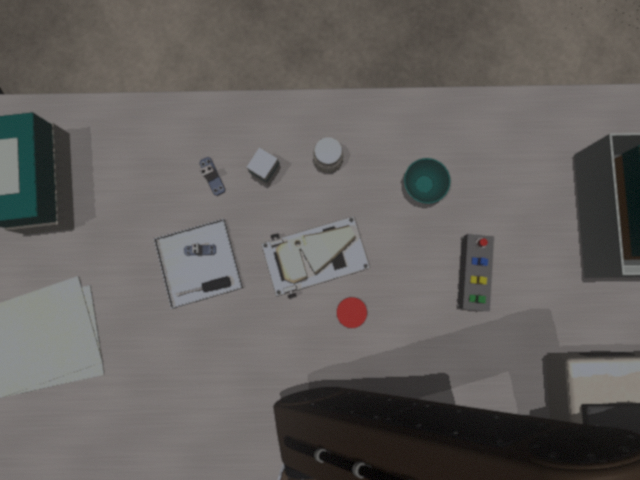

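Scene: bone at (340,232), rack at (130,275), tray at (452,205) with the smaller plate. A larger lookalike plate lies on the bench at (505,268). Top: the bone hinge is near (300,240), the pin at (483,242), blue at (480,261) and the plate at (200,249). I'll enlarge these next.

```bash
cat > h.py <<'E'
import numpy as np, cv2
from scipy.spatial.transform import Rotation as R
from scipy.optimize import least_squares
from cell import *
def cam(n):
    m=camera_model(n); return m["K"],np.array(m["xyz"]),R.from_euler("xyz",m["rotation"]).as_matrix()
def proj(n,P):
    K,c,r=cam(n); q=(np.atleast_2d(P)-c)@r; q=q*[1,-1,-1]; q=q@K.T; return q[:,:2]/q[:,2:]
def atz(n,uv,z):
    K,c,r=cam(n); d=r@(np.linalg.inv(K)@[*uv,1]*[1,-1,-1]); return c+d*(z-c[2])/d[2]
def tri(a,b):  # scene px, top px
    f=lambda P:np.r_[proj("scene",P)[0]-a,proj("top",P)[0]-b]
    s=least_squares(f,[550,-50,50]); return s.x, np.abs(s.fun).max()
def tile(specs,out,w=400,h=300):
    # specs: (name,u0,v0,scale) 
    im={}; t=[]
    for n,u0,v0,s in specs:
        if n not in im: im[n]=read_camera(n)[:,:,::-1]
        A=np.float32([[s,0,-s*u0+(s-1)/2],[0,s,-s*v0+(s-1)/2]])
        c=cv2.warpAffine(im[n],A,(w,h),flags=cv2.INTER_CUBIC)
        c=cv2.convertScaleAbs(c,alpha=1.3)
        for k in range(0,w,int(10*s)): cv2.putText(c,str(int(u0+k/s)),(k,9),0,.3,(0,0,255),1); cv2.line(c,(k,10),(k,14),(0,0,255),1)
        for k in range(0,h,int(10*s)): cv2.putText(c,str(int(v0+k/s)),(0,k+4),0,.3,(0,0,255),1); 
        t.append(c)
    rows=[np.hstack(t[i:i+2]) for i in range(0,len(t),2)]
    cv2.imwrite(out,np.vstack(rows))
E
python3 - <<'E'
from h import *
tile([("top",255,210,3.3),("scene",255,180,2.6),("top",440,225,4),("scene",80,215,3)],"pics/c1.png")
print(atz("top",(483,242),80),atz("top",(300,250),66),tri((124,280),(483,242)))
E
```

```text
[ 551.20341935 -342.06520508   80.        ] [541.18619743  66.40273589  66.        ] (array([ 551.85928984, -344.39456007,   73.34255835]), np.float64(0.14028273560842308))
```

View pics/c1.png

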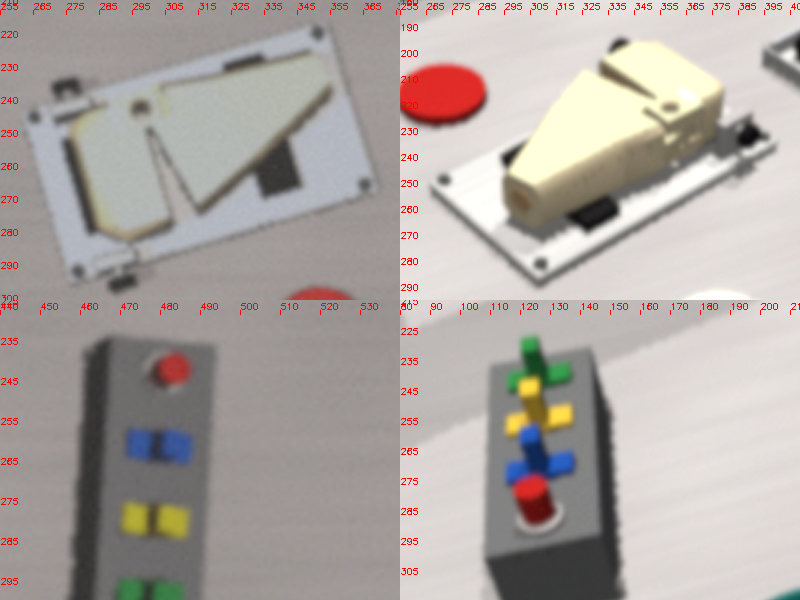

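The c1 tile gives, in top: hinge hole (297.4,242.7), upper gap corner (307.1,276.1), lower gap corner (315,274.2). In scene: hole (358.5,221.5). The pin top is at (483.2,242.2) in top and (123.7,277.3) in scene. The blue tab is at (479.2,261.2) in top and (123.7,258.3) in scene.

```bash
cat > fit.py <<'E'
from h import *
for k,a,b in (("pin",(123.7,277.3),(483.2,242.2)),("blue",(123.7,258.3),(479.2,261.2)),("hole",(358.5,221.5),(297.4,242.7))): print(k,tri(a,b))
def T(x,y,a,p): c,s=np.cos(a),np.sin(a); p=np.atleast_2d(p); return np.c_[x+c*p[:,0]-s*p[:,1],y+s*p[:,0]+c*p[:,1]]
def L(p,z): return np.c_[p,np.full(len(p),z)]
hc=np.array([[65,115],[-65,115],[-65,-115],[65,-115]])-[34,30]
hpx=np.array([(263.5,241.8),(278.6,294.8),(368.6,266.1),(353.5,217.6)])
lo=[[-80,-1],[-54,-122],[-20,-122]]; lpx=np.array([(315,274.2),(255+333/3.3,210+88/3.3),(255+322/3.3,210+50/3.3)])
def res(v):
    x,y,a,g=v
    r=[proj("top",[x,y,66])-[297.4,242.7],proj("scene",[x,y,66])-[358.5,221.5],proj("top",L(T(x,y,a,hc),12))-hpx,
     proj("top",L(T(x,y,a,[[-80,1]]),66))-[307.1,276.1],proj("top",L(T(x,y,a+g,lo),66))-lpx]
    return np.vstack(r)
s=least_squares(lambda v:res(v).ravel(),[555,70,.28,.22],loss="soft_l1"); print(s.x); print(res(s.x).round(1).tolist())
# automatic gap edges in top image
im=cv2.cvtColor(read_camera("top")[:,:,::-1],cv2.COLOR_BGR2HSV)
print(im[262,290],im[265,306],im[268,305:318].tolist())
E
python3 fit.py
```

```text
pin (array([ 550.89267914, -343.52178229,   78.08786672]), np.float64(0.20623935260448434))
blue (array([ 507.9970201 , -335.50642506,   80.89511561]), np.float64(2.053881201520255))
hole (array([557.80447853,  71.69556245,  63.67810469]), np.float64(0.25698701870953755))
[5.59370821e+02 7.07322876e+01 2.75105539e-01 1.96534425e-01]
[[0.6, -0.7], [0.2, -0.4], [-2.3, 0.5], [-2.3, 0.6], [1.9, 0.9], [0.8, -2.9], [0.5, 0.1], [-0.1, -1.0], [1.0, 1.2], [-2.7, -0.5]]
[ 53   7 142] [  6   9 138] [[17, 14, 124], [15, 12, 132], [8, 8, 135], [6, 9, 137], [12, 10, 132], [12, 11, 119], [24, 12, 106], [36, 11, 112], [60, 6, 131], [70, 6, 139], [68, 7, 141], [70, 6, 138], [60, 4, 135]]
```

```bash
cat >> h.py <<'E'
def go(x,y,z,yaw):
    "tool-frame shift (cm) and turn (deg) to bring grasp point to x,y,z with tool down at yaw"
    s=state(); r0=R.from_euler("xyz",s["tcp_rot"]); r1=R.from_euler("xyz",[np.pi,0,yaw])
    p=np.array([x,y,z+env.grip_point_offset])
    d=r0.inv().apply(p-s["eef_pos"])/10; w=np.degrees((r0.inv()*r1).as_rotvec())
    print("go",[x,y,z,round(yaw,3)],d.round(2),w.round(2),"rows",max(np.linalg.norm(d)/4.17,np.linalg.norm(w)/7.16).round(1))
E
python3 - <<'E'
from h import *
b=atz("top",(479.7,261.7),58);y=atz("top",(478.9,280),58);g=atz("top",(440+150/4,225+292/4),58)
p=atz("top",(483.2,242.2),80)
print(b,y,g,p, np.arctan2(*(b-y)[[1,0]]),np.arctan2(*(p-y)[[1,0]]))
yr=np.arctan2(*(p-y)[[1,0]])
go(551,-343,140,yr-np.pi/2)
E
```

```text
[ 508.90961466 -338.77516735   58.        ] [ 467.81977978 -334.703491     58.        ] [ 427.80388292 -329.36596215   58.        ] [ 550.74878318 -342.48485822   80.        ] -0.09876962055615751 -0.09355774311919357
go [551, -343, 140, np.float64(-1.664)] [-14.84 -44.06   9.33] [ 0.    0.03 20.7 ] rows 11.4
```

Call:
{"name": "arm_command", "arguments": {
  "steps": [
    [-14.84,-44.06,9.3,0,0,20.7],
    [-14.84,-44.06,9.3,0,0,20.7],
    [-14.84,-44.06,9.3,0,0,20.7],
    [-14.84,-44.06,9.3,0,0,20.7],
    [-14.84,-44.06,9.3,0,0,20.7],
    [-14.84,-44.06,9.3,0,0,20.7],
    [-14.84,-44.06,9.3,0,0,20.7],
    [-14.84,-44.06,9.3,0,0,20.7],
    [-14.84,-44.06,9.3,0,0,20.7],
    [-14.84,-44.06,9.3,0,0,20.7],
    [-14.84,-44.06,9.3,0,0,20.7],
    [-14.84,-44.06,9.3,0,0,20.7]
  ],
  "jaw": 5.0
}}

```text
t: 1.25
eef_pos: [554.1, -339.9, 310.5]
tcp_rot: [3.141, 0.001, -1.662]
ft_force: [-0.8, -0.6, 0.0]
opening: 0.526
```

```bash
python3 - <<'E'
from h import *
print(state()["eef_pos"],state()["t"])
go(551,-343,79,-1.668)
E
```

```text
[ 554.13336578 -339.93613161  310.49335483] 1.25
go [551, -343, 79, -1.668] [0.34 0.28 6.02] [0.02 0.05 0.37] rows 1.4
```

Call:
{"name": "arm_command", "arguments": {
  "steps": [
    [0,0,0,0,0,0],
    [0,0,0,0,0,0],
    [0,0,0,0,0,0]
  ]
}}

```text
t: 1.5
eef_pos: [550.4, -343.5, 311.8]
tcp_rot: [3.141, -0.0, -1.665]
ft_force: [-0.0, 0.3, -0.3]
opening: 0.524
```

```bash
python3 - <<'E'
from h import *
print(state()["eef_pos"],state()["t"])
go(551,-343,79,-1.668)
tile([("top",440,205,4),("scene",60,180,2.5)],"pics/c2.png")
E
```

```text
[ 550.44270548 -343.52193057  311.8464355 ] 1.5
go [551, -343, 79, -1.668] [-0.06 -0.05  6.15] [ 0.01 -0.01  0.2 ] rows 1.5
```

View pics/c2.png

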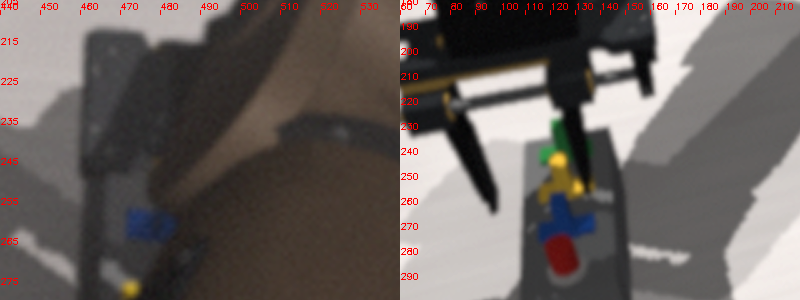

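The tile shows the fingers straddling the pin in the scene view, with tips at (97,265) and (135,254) and the pin at (124,277). The arm hides the pin in the top view. I'll descend and close.

```bash
python3 - <<'E'
from h import *
e=state()["eef_pos"]; j=np.array([np.cos(-1.665),np.sin(-1.665),0])
for s in (25,31,-25,-31): print(proj("scene",e+[0,0,-190]+s*j))
E
```

```text
[[ 99.29124374 259.76440795]]
[[ 95.16684482 260.60971606]]
[[133.10228984 252.83473113]]
[[137.09374753 252.01666973]]
```

Call:
{"name": "arm_command", "arguments": {
  "steps": [
    [-0.06,-0.05,3,0,0,0.2],
    [-0.06,-0.05,3,0,0,0.2],
    [-0.06,-0.05,6.1,0,0,0.2],
    [-0.06,-0.05,6.1,0,0,0.2],
    [-0.06,-0.05,6.1,0,0,0.2],
    [-0.06,-0.05,6.1,0,0,0.2],
    [-0.06,-0.05,6.1,0,0,0.2]
  ]
}}

```text
t: 2.18
eef_pos: [551.7, -342.9, 252.4]
tcp_rot: [-3.14, -0.001, -1.668]
ft_force: [0.4, 0.7, 0.2]
opening: 0.528
```

Call:
{"name": "arm_command", "arguments": {
  "steps": [
    [0,0,0,0,0,0],
    [0,0,0,0,0,0],
    [0,0,0,0,0,0],
    [0,0,0,0,0,0],
    [0,0,0,0,0,0],
    [0,0,0,0,0,0],
    [0,0,0,0,0,0],
    [0,0,0,0,0,0]
  ],
  "jaw": 0.5
}}

```text
t: 2.85
eef_pos: [551.6, -342.6, 250.9]
tcp_rot: [-3.141, -0.0, -1.668]
ft_force: [0.1, -0.8, 1.2]
opening: 0.179
```

Call:
{"name": "arm_command", "arguments": {
  "steps": [
    [0,0,-3,0,0,0],
    [0,0,-6,0,0,0],
    [0,0,-10,0,0,0],
    [0,0,-10,0,0,0],
    [0,0,-10,0,0,0],
    [0,0,-10,0,0,0],
    [0,0,-10,0,0,0]
  ]
}}

```text
t: 3.43
eef_pos: [551.4, -342.3, 349.3]
tcp_rot: [3.14, 0.001, -1.668]
ft_force: [0.2, 0.3, -0.6]
opening: 0.181
```

```bash
python3 - <<'E'
from h import *
print(state()["eef_pos"],state()["opening"])
go(558.5,71,180,-1.668)
go(558.5,71,180,-1.2)
E
```

```text
[ 551.40405693 -342.31521726  349.26862419] 0.18132100306096482
go [558.5, 71, 180, -1.668] [-41.21   3.3   -0.15] [0.12 0.07 0.01] rows 9.9
go [558.5, 71, 180, -1.2] [-41.21   3.3   -0.15] [  0.1   0.1 -26.8] rows 9.9
```

Call:
{"name": "arm_command", "arguments": {
  "steps": [
    [-41.2,3.3,-0.15,0,0,-26.8],
    [-41.2,3.3,-0.15,0,0,-26.8],
    [-41.2,3.3,-0.15,0,0,-26.8],
    [-41.2,3.3,-0.15,0,0,-26.8],
    [-41.2,3.3,-0.15,0,0,-26.8],
    [-41.2,3.3,-0.15,0,0,-26.8],
    [-41.2,3.3,-0.15,0,0,-26.8],
    [-41.2,3.3,-0.15,0,0,-26.8],
    [-41.2,3.3,-0.15,0,0,-26.8],
    [-41.2,3.3,-0.15,0,0,-26.8],
    [-41.2,3.3,-0.15,0,0,-26.8],
    [-41.2,3.3,-0.15,0,0,-26.8]
  ]
}}

```text
t: 4.43
eef_pos: [558.4, 72.7, 351.0]
tcp_rot: [3.139, 0.001, -1.196]
ft_force: [0.7, -0.9, -0.4]
opening: 0.181
```

Call:
{"name": "arm_command", "arguments": {
  "steps": [
    [0,0,2,0,0,0],
    [0,0,2,0,0,0],
    [0,0,2,0,0,0],
    [0,0,2,0,0,0]
  ]
}}

```text
t: 4.77
eef_pos: [558.9, 69.8, 332.2]
tcp_rot: [3.141, 0.0, -1.201]
ft_force: [0.2, 0.7, -0.8]
opening: 0.181
```

```bash
python3 - <<'E'
from h import *
e=state()["eef_pos"];print(e,state()["tcp_rot"])
o=e+[0,0,-196.9]  # pin origin est
for z in (0,-41,-46): print(proj("scene",o+[0,0,z]),proj("top",o+[0,0,z]))
print("hole",proj("scene",[558.5,71,66]),atz("scene",(358.5,221.5),66),atz("top",(297.4,242.7),66))
tile([("top",270,215,6),("scene",315,165,5),("scene",285,180,4),("top",270,215,5)],"pics/c3.png")
E
```

```text
[558.86745827  69.80865814 332.24623891] [ 3.14089897e+00  9.71384004e-05 -1.20136295e+00]
[[359.27832328 189.65449405]] [[296.44191918 238.69088407]]
[[358.57206122 208.56696027]] [[297.64377475 240.82847786]]
[[358.48854392 210.80340781]] [[297.78443068 241.07864538]]
hole [[358.59632835 220.78116525]] [560.37804708  69.86229736  66.        ] [557.81162065  72.13113317  66.        ]
```

View pics/c3.png

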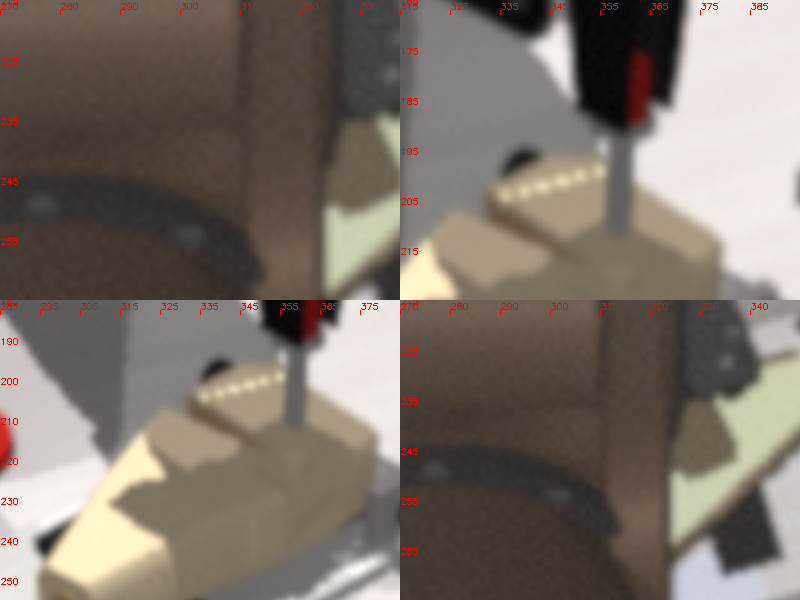

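The c3 tile shows the pin upright in the jaws, its tip at (358.6,211.6) in scene against a predicted (358.5,210.8). The camera and arm agree to about 1 px. I'll refine the hole from the first pictures.

```bash
python3 - <<'E'
from h import *
for n,(u,v) in (("top",(297,242)),("scene",(358,221))):
    g=cv2.cvtColor(cv2.imread(f"pics/{n}0.png"),cv2.COLOR_BGR2GRAY)[v-5:v+6,u-7:u+8]
    print(n,u-7,v-5);print(g)
E
```

```text
top 290 237
[[140 140 140 141 142 141 139 141 140 140 140 136 133 124 122]
 [141 141 141 140 140 138 139 139 138 139 139 136 134 130 131]
 [141 140 140 138 137 134 131 128 129 133 138 138 137 136 136]
 [140 139 139 140 135 122 108 106 106 114 128 137 134 135 136]
 [140 140 140 137 126 102  80  74  77  92 115 132 133 133 135]
 [140 140 138 135 116  86  66  64  68  81 108 130 134 135 135]
 [140 141 139 133 113  85  71  72  75  84 107 128 138 134 133]
 [141 140 141 134 121  98  94  99 102 104 119 134 138 135 135]
 [140 139 139 138 132 120 115 121 125 123 130 137 138 136 136]
 [141 139 140 139 138 134 130 130 133 134 136 138 139 139 139]
 [141 141 141 140 138 138 138 138 136 134 132 135 140 140 140]]
scene 351 216
[[129 150 176 195 202 203 203 202 202 202 203 206 210 211 212]
 [143 146 166 191 200 200 199 197 197 199 200 203 206 209 210]
 [178 171 178 192 195 191 186 182 182 184 189 197 203 205 207]
 [197 194 194 193 183 169 158 151 151 156 168 186 198 203 204]
 [195 199 199 189 167 139 122 114 115 123 142 171 194 202 204]
 [178 191 196 187 158 126 106 101 101 107 128 164 191 200 198]
 [145 168 183 184 168 144 126 120 120 127 143 171 189 190 180]
 [115 133 155 173 178 173 163 157 158 162 169 177 177 164 145]
 [121 115 124 145 168 182 186 186 184 179 172 161 145 125 107]
 [156 137 122 122 139 163 180 186 178 164 144 124 108  95  87]
 [186 172 152 130 117 128 150 158 145 126 108  95  89  86  84]]
```

```bash
python3 - <<'E'
from h import *
print(tri((358.55,220.95),(297.2,242.3)),tri((358.55,220.4),(297.2,242.3)))
go(558.6,71.2,332.2-171.3-20,-1.2)
E
```

```text
(array([558.38927887,  71.71019178,  65.38024674]), np.float64(0.40160417314444885)) (array([558.28001093,  71.68491466,  66.58120194]), np.float64(0.3800169813719094))
go [558.6, 71.2, 140.89999999999998, -1.2] [-0.11 -0.02  2.05] [-0.03 -0.02 -0.06] rows 0.5
```

Call:
{"name": "arm_command", "arguments": {
  "steps": [
    [-0.17,-0.02,1.0,0,0,0],
    [-0.17,-0.02,1.6,0,0,0],
    [-0.17,-0.02,2.0,0,0,0],
    [-0.17,-0.02,2.3,0,0,0],
    [-0.17,-0.02,2.6,0,0,0],
    [-0.17,-0.02,2.9,0,0,0],
    [-0.17,-0.02,2.9,0,0,0]
  ]
}}

```text
t: 5.45
eef_pos: [558.2, 72.4, 302.6]
tcp_rot: [3.141, 0.0, -1.2]
ft_force: [0.6, 0.4, 0.3]
opening: 0.184
```

Call:
{"name": "arm_command", "arguments": {
  "steps": [
    [0,0,0.3,0,0,0],
    [0,0,0.6,0,0,0],
    [0,0,0.9,0,0,0],
    [0,0,1.2,0,0,0],
    [0,0,1.2,0,0,0]
  ]
}}

```text
t: 5.87
eef_pos: [558.1, 72.4, 290.6]
tcp_rot: [3.141, 0.0, -1.2]
ft_force: [-0.1, 0.6, -0.7]
opening: 0.183
```

Call:
{"name": "arm_command", "arguments": {
  "steps": [
    [0,0,0.3,0,0,0],
    [0,0,0.6,0,0,0],
    [0,0,0.9,0,0,0],
    [0,0,1.2,0,0,0],
    [0,0,1.2,0,0,0]
  ]
}}

```text
t: 6.28
eef_pos: [558.1, 72.4, 278.5]
tcp_rot: [3.141, 0.0, -1.2]
ft_force: [-0.9, -0.6, -1.2]
opening: 0.18
```

Call:
{"name": "arm_command", "arguments": {
  "steps": [
    [0,0,0.3,0,0,0],
    [0,0,0.6,0,0,0],
    [0,0,0.9,0,0,0],
    [0,0,1.2,0,0,0],
    [0,0,1.2,0,0,0]
  ]
}}

```text
t: 6.7
eef_pos: [558.1, 72.4, 266.5]
tcp_rot: [3.141, 0.0, -1.2]
ft_force: [0.5, -0.1, -0.6]
opening: 0.183
```

Now seat it, with gentle pressure.

Call:
{"name": "arm_command", "arguments": {
  "steps": [
    [0,0,0.15,0,0,0],
    [0,0,0.3,0,0,0],
    [0,0,0.4,0,0,0],
    [0,0,0.5,0,0,0],
    [0,0,0.5,0,0,0]
  ]
}}

```text
t: 7.12
eef_pos: [558.2, 72.4, 262.9]
tcp_rot: [-3.141, -0.0, -1.2]
ft_force: [-2.8, -0.4, 7.5]
opening: 0.179
```

Call:
{"name": "arm_command", "arguments": {
  "steps": [
    [0,0,0.1,0,0,0],
    [0,0,0.2,0,0,0],
    [0,0,0.2,0,0,0]
  ]
}}

```text
t: 7.37
eef_pos: [558.1, 72.4, 262.5]
tcp_rot: [-3.14, -0.001, -1.2]
ft_force: [-8.5, -0.9, 27.7]
opening: 0.184
```

Seated firmly. I'll release: relax upward a bit, open, then lift away.

Call:
{"name": "arm_command", "arguments": {
  "steps": [
    [0,0,-0.3,0,0,0],
    [0,0,-0.3,0,0,0],
    [0,0,-0.3,0,0,0],
    [0,0,-0.3,0,0,0],
    [0,0,-0.3,0,0,0]
  ],
  "jaw": 4.0
}}

```text
t: 7.78
eef_pos: [558.2, 72.4, 262.8]
tcp_rot: [3.141, 0.0, -1.2]
ft_force: [0.3, 0.6, -0.3]
opening: 0.412
```

Call:
{"name": "arm_command", "arguments": {
  "steps": [
    [0,0,-3,0,0,0],
    [0,0,-6,0,0,0],
    [0,0,-9,0,0,0],
    [0,0,-9,0,0,0],
    [0,0,-9,0,0,0],
    [0,0,-9,0,0,0]
  ]
}}

```text
t: 8.28
eef_pos: [558.0, 72.4, 352.5]
tcp_rot: [3.141, 0.0, -1.2]
ft_force: [-0.0, -0.7, -0.7]
opening: 0.42
```

```bash
python3 - <<'E'
from h import *
e=state()["eef_pos"];print(e,state()["opening"])
go(509,-338.8,170,-1.668)
E
```

```text
[557.97253739  72.42470844 352.51979476] 0.42034806422710774
go [509, -338.8, 170, -1.668] [36.55 19.46  1.13] [ 0.05  0.   26.81] rows 9.9
```

Call:
{"name": "arm_command", "arguments": {
  "steps": [
    [36.55,19.46,1.1,0,0,26.8],
    [36.55,19.46,1.1,0,0,26.8],
    [36.55,19.46,1.1,0,0,26.8],
    [36.55,19.46,1.1,0,0,26.8],
    [36.55,19.46,1.1,0,0,26.8],
    [36.55,19.46,1.1,0,0,26.8],
    [36.55,19.46,1.1,0,0,26.8],
    [36.55,19.46,1.1,0,0,26.8],
    [36.55,19.46,1.1,0,0,26.8],
    [36.55,19.46,1.1,0,0,26.8],
    [36.55,19.46,1.1,0,0,26.8],
    [36.55,19.46,1.1,0,0,26.8]
  ]
}}

```text
t: 9.28
eef_pos: [508.5, -340.5, 340.1]
tcp_rot: [3.139, 0.002, -1.671]
ft_force: [-0.4, 0.8, 0.5]
opening: 0.425
```

Call:
{"name": "arm_command", "arguments": {
  "steps": [
    [0,0,0,0,0,0],
    [0,0,0,0,0,0],
    [0,0,0,0,0,0]
  ]
}}

```text
t: 9.53
eef_pos: [509.6, -337.5, 342.0]
tcp_rot: [3.141, 0.0, -1.666]
ft_force: [0.1, -0.4, -0.4]
opening: 0.419
```

```bash
python3 - <<'E'
from h import *
e=state()["eef_pos"];print(e,state()["opening"])
go(509.2,-338.7,54+25.5,-1.668)
tile([("top",255,210,3.3),("scene",300,170,4),("top",285,230,8),("top",170,220,5)],"pics/c4.png")
E
```

```text
[ 509.62117171 -337.4782603   342.01391088] 0.41868250256342876
go [509.2, -338.7, 79.5, -1.668] [0.13 0.03 9.12] [0.03 0.02 0.11] rows 2.2
```

View pics/c4.png

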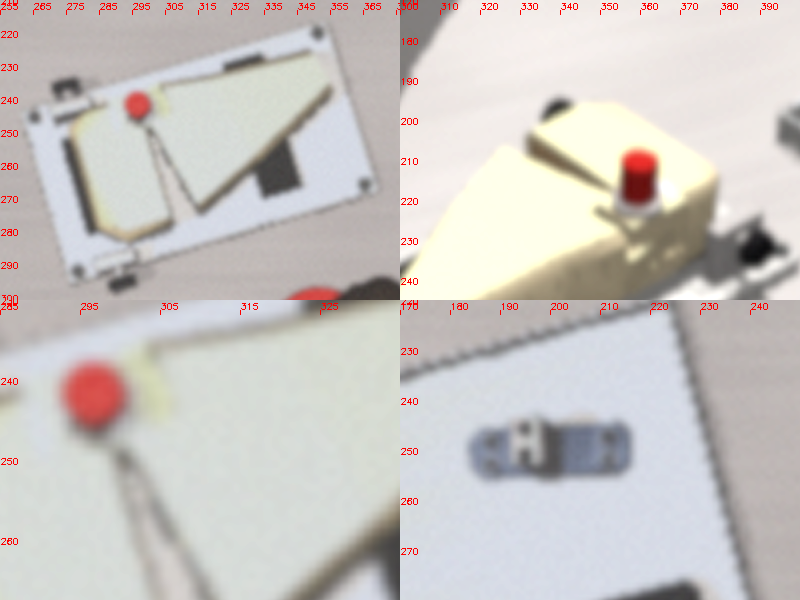

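The c4 tile shows the red pin seated upright in the fork, at top (295.6,242) and scene (358.5,213). The gap runs from (299,248) down to (307–315,275). The tray plate block top is at top (195,248), and its plate spans (184–216, 250). Descend on blue, then measure the gap edges.

```bash
python3 - <<'E'
from h import *
im=np.mean([read_camera("top").astype(float) for _ in range(6)],0)
np.save("top1.npy",im)
for v in (256,260,264,268,272):
    print(v,298,"R-B",(im[v,298:320,0]-im[v,298:320,2]).round().astype(int).tolist()); print("   G",im[v,298:320,1].round().astype(int).tolist())
E
```

```text
256 298 R-B [-1, 0, 2, 5, 6, 5, 3, 1, 0, 0, -1, -1, -1, 0, -1, -1, -1, -1, -1, -1, 0, -1]
   G [168, 166, 151, 133, 136, 134, 120, 130, 154, 166, 169, 169, 169, 169, 168, 168, 168, 168, 169, 168, 169, 168]
260 298 R-B [-1, -1, 0, 3, 8, 8, 4, 4, 4, 8, 6, 1, 0, -1, -1, 0, -1, -1, 0, -1, -1, -2]
   G [169, 168, 165, 155, 140, 146, 155, 146, 135, 141, 155, 165, 168, 169, 168, 168, 169, 168, 169, 168, 168, 169]
264 298 R-B [0, -1, 0, -1, 1, 5, 7, 5, 5, 6, 4, 3, 2, 1, 0, -1, -1, 0, -1, -1, -1, -2]
   G [168, 168, 168, 169, 161, 142, 140, 156, 161, 157, 143, 130, 140, 158, 166, 169, 169, 168, 169, 169, 168, 168]
268 298 R-B [-1, -1, 0, -1, -1, 1, 6, 9, 7, 5, 6, 5, 6, 6, 3, 0, -1, -1, 0, 1, 4, 9]
   G [169, 168, 168, 168, 168, 162, 146, 144, 155, 159, 159, 153, 138, 125, 136, 156, 167, 168, 167, 161, 149, 130]
272 298 R-B [-1, -1, -1, -2, -2, -2, -1, 3, 6, 6, 6, 6, 5, 5, 6, 5, 7, 13, 15, 12, 6, 2]
   G [168, 169, 168, 168, 168, 168, 163, 148, 138, 150, 157, 160, 161, 160, 152, 130, 110, 101, 92, 85, 91, 114]
```

Call:
{"name": "arm_command", "arguments": {
  "steps": [
    [0.13,0.03,3,0,0,0],
    [0.13,0.03,6,0,0,0],
    [0.13,0.03,9.1,0,0,0],
    [0.13,0.03,9.1,0,0,0],
    [0.13,0.03,9.1,0,0,0],
    [0.13,0.03,9.1,0,0,0],
    [0.13,0.03,9.1,0,0,0]
  ]
}}

```text
t: 10.52
eef_pos: [509.2, -340.3, 253.2]
tcp_rot: [-3.139, -0.002, -1.668]
ft_force: [-0.0, -0.5, -0.5]
opening: 0.42
```

Call:
{"name": "arm_command", "arguments": {
  "steps": [
    [0,0,0,0,0,0],
    [0,0,0,0,0,0],
    [0,0,0,0,0,0],
    [0,0,0,0,0,0],
    [0,0,0,0,0,0],
    [0,0,0,0,0,0],
    [0,0,0,0,0,0],
    [0,0,0,0,0,0]
  ],
  "jaw": 0.2
}}

```text
t: 11.18
eef_pos: [508.8, -340.0, 251.4]
tcp_rot: [-3.142, -0.0, -1.668]
ft_force: [-0.6, 1.0, 3.0]
opening: 0.103
```

```bash
python3 - <<'E'
from h import *
V=[256,260,264,268,272]
A=np.array([atz("top",(u,v),66)[:2] for u,v in zip([299.95,301.05,302.4,303.5,304.6],V)])
B=np.array([atz("top",(u,v),66)[:2] for u,v in zip([305.8,307.75,310.5,312.7],V)])
for P in(A,B):
    d=np.linalg.svd(P-P.mean(0))[2][0]; d*=-np.sign(d[0]); n=np.array([-d[1],d[0]])
    H=np.array([558.2,72.0]); print("dir yaw",np.arctan2(-d[1],-d[0]),"H offset along n",(H-P.mean(0))@n, "resid",((P-P.mean(0))@n).round(2))
print(A.round(1).tolist(),B.round(1).tolist())
s=state();print(s["eef_pos"],s["opening"])
E
```

```text
dir yaw 0.2762566506076239 H offset along n 3.1669450482129093 resid [ 0.   -0.16  0.21  0.05 -0.11]
dir yaw 0.5184151215395938 H offset along n -0.5911811239858064 resid [ 0.26 -0.51  0.27 -0.02]
[[527.6, 66.6], [518.6, 64.2], [509.6, 61.3], [500.6, 58.9], [491.6, 56.5]] [[527.4, 53.5], [518.4, 49.2], [509.3, 43.1], [500.2, 38.3]]
[ 508.84065835 -340.01756434  251.40126792] 0.10275699157696809
```

Call:
{"name": "arm_command", "arguments": {
  "steps": [
    [0,0,-3,0,0,0],
    [0,0,-6,0,0,0],
    [0,0,-9,0,0,0],
    [0,0,-9,0,0,0],
    [0,0,-9,0,0,0],
    [0,0,-9,0,0,0]
  ]
}}

```text
t: 11.68
eef_pos: [508.6, -339.8, 340.6]
tcp_rot: [3.141, 0.0, -1.668]
ft_force: [-0.4, 0.6, -0.3]
opening: 0.1
```

```bash
python3 - <<'E'
from h import *
s=state();print(s["eef_pos"],s["opening"],s["tcp_rot"])
go(499.2,47.7,150,-1.174)
E
```

```text
[ 508.62660448 -339.8328692   340.56714221] 0.10023414764563927 [ 3.14090252e+00  3.97796661e-04 -1.66776047e+00]
go [499.2, 47.7, 150, -1.174] [-38.48   4.69   1.95] [  0.03   0.03 -28.29] rows 9.3
```

Call:
{"name": "arm_command", "arguments": {
  "steps": [
    [-38.5,4.7,1.0,0,0,-28.3],
    [-38.5,4.7,1.0,0,0,-28.3],
    [-38.5,4.7,1.0,0,0,-28.3],
    [-38.5,4.7,1.0,0,0,-28.3],
    [-38.5,4.7,1.0,0,0,-28.3],
    [-38.5,4.7,1.0,0,0,-28.3],
    [-38.5,4.7,1.0,0,0,-28.3],
    [-38.5,4.7,1.0,0,0,-28.3],
    [-38.5,4.7,1.0,0,0,-28.3],
    [-38.5,4.7,1.9,0,0,-28.3],
    [-38.5,4.7,1.9,0,0,-28.3],
    [-38.5,4.7,1.9,0,0,-28.3]
  ]
}}

```text
t: 12.68
eef_pos: [499.2, 48.2, 321.0]
tcp_rot: [3.139, 0.001, -1.172]
ft_force: [1.0, -0.1, -0.4]
opening: 0.103
```

Call:
{"name": "arm_command", "arguments": {
  "steps": [
    [0,0,1.5,0,0,0],
    [0,0,1.5,0,0,0],
    [0,0,1.5,0,0,0],
    [0,0,1.5,0,0,0]
  ]
}}

```text
t: 13.02
eef_pos: [499.5, 46.8, 307.4]
tcp_rot: [3.141, -0.0, -1.175]
ft_force: [0.3, -0.1, -0.6]
opening: 0.104
```

```bash
python3 - <<'E'
from h import *
s=state();e=s["eef_pos"];print(e,s["opening"],s["tcp_rot"])
o=e+[0,0,-197.4]
print("blade bottom",proj("scene",o-[0,0,28]),"flange",proj("scene",o),"target face",proj("scene",[499.2,47.7,66]))
go(499.2,47.7,110,-1.174)
tile([("scene",300,160,5),("top",280,230,5)],"pics/c5.png")
E
```

```text
[499.54419434  46.79557663 307.41298856] 0.10379471066952917 [ 3.14125706e+00 -5.25936749e-06 -1.17523359e+00]
blade bottom [[333.37935719 200.04018172]] flange [[333.38190641 187.65842376]] target face [[333.73473225 206.71517868]]
go [499.2, 47.7, 110, -1.174] [-0.1  -0.    2.61] [ 0.02 -0.   -0.07] rows 0.6
```

View pics/c5.png

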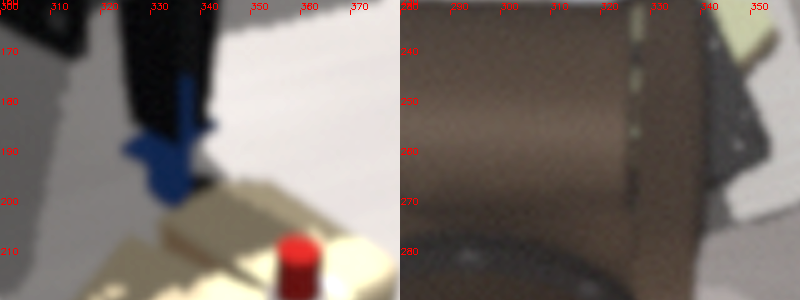

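The spacer hangs straight, blade bottom at scene (334.4,200.6) against a predicted (333.4,200.0). Check the gap corners (about (333,203.6) and (326,207.4)) against the model before descending.

```bash
python3 - <<'E'
from h import *
H=np.array([558.2,72.2])
def w(a,x,y): return np.r_[H+[np.cos(a)*x-np.sin(a)*y,np.sin(a)*x+np.cos(a)*y],66]
print("up",proj("scene",w(.276,-80,1)),"lo",proj("scene",w(.518,-80,-1)))
g=cv2.imread("pics/scene0.png")[197:214,318:346]
cv2.imwrite("pics/c6.png",cv2.resize(g,None,fx=20,fy=20,interpolation=cv2.INTER_CUBIC))
E
```

```text
up [[331.55478808 201.2446764 ]] lo [[323.96689371 205.95845784]]
```

View pics/c6.png

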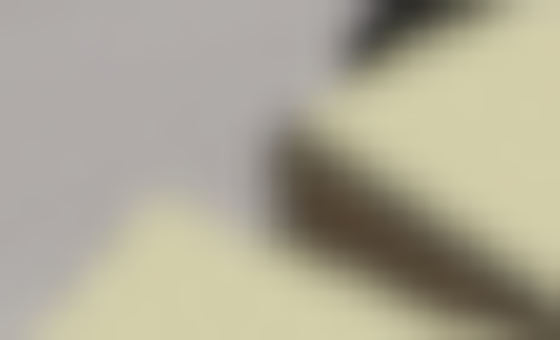

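The corners agree with the model, with the same ~1 px offset the held blade shows. I'll descend.

Call:
{"name": "arm_command", "arguments": {
  "steps": [
    [-0.08,0,0.5,0,0,0],
    [-0.08,0,1.0,0,0,0],
    [-0.08,0,1.5,0,0,0],
    [-0.08,0,1.8,0,0,0],
    [-0.08,0,2.1,0,0,0],
    [-0.08,0,2.4,0,0,0],
    [-0.08,0,2.4,0,0,0]
  ]
}}

```text
t: 13.7
eef_pos: [499.0, 48.5, 282.6]
tcp_rot: [3.141, 0.0, -1.174]
ft_force: [0.6, 0.6, -0.5]
opening: 0.098
```

Call:
{"name": "arm_command", "arguments": {
  "steps": [
    [0.04,0,0.3,0,0,0],
    [0.04,0,0.6,0,0,0],
    [0.04,0,0.9,0,0,0],
    [0.04,0,1.2,0,0,0],
    [0.04,0,1.5,0,0,0],
    [0.04,0,1.5,0,0,0]
  ]
}}

```text
t: 14.2
eef_pos: [499.1, 48.1, 267.6]
tcp_rot: [3.141, 0.0, -1.174]
ft_force: [0.4, -0.1, 0.0]
opening: 0.103
```

Call:
{"name": "arm_command", "arguments": {
  "steps": [
    [0,0,0.15,0,0,0],
    [0,0,0.3,0,0,0],
    [0,0,0.45,0,0,0],
    [0,0,0.55,0,0,0],
    [0,0,0.55,0,0,0]
  ]
}}

```text
t: 14.62
eef_pos: [499.2, 48.1, 263.3]
tcp_rot: [-3.141, -0.0, -1.174]
ft_force: [-3.4, 1.2, 11.2]
opening: 0.103
```

Call:
{"name": "arm_command", "arguments": {
  "steps": [
    [0,0,-0.12,0,0,0],
    [0,0,-0.12,0,0,0],
    [0,0,-0.12,0,0,0],
    [0,0,-0.12,0,0,0],
    [0,0,-0.12,0,0,0]
  ],
  "jaw": 3.5
}}

```text
t: 15.03
eef_pos: [499.2, 48.1, 263.8]
tcp_rot: [3.142, -0.0, -1.174]
ft_force: [0.1, -0.0, -0.3]
opening: 0.354
```

Call:
{"name": "arm_command", "arguments": {
  "steps": [
    [0,0,-3,0,0,0],
    [0,0,-6,0,0,0],
    [0,0,-10,0,0,0],
    [0,0,-10,0,0,0],
    [0,0,-10,0,0,0],
    [0,0,-10,0,0,0]
  ]
}}

```text
t: 15.53
eef_pos: [498.9, 48.1, 363.5]
tcp_rot: [3.141, -0.0, -1.174]
ft_force: [0.0, -0.6, -1.1]
opening: 0.373
```

```bash
python3 - <<'E'
from h import *
s=state();e=s["eef_pos"];print(e,s["opening"])
# plate: block top z=51 centre and plate ends from c4 crop (scale5 origin 170,220)
t0=170,220
L=atz("top",(170+69/5,220+152/5),6);Rr=atz("top",(170+231/5,220+150/5),6)
print("ends",L,Rr,np.linalg.norm(L-Rr),"mid",(L+Rr)/2,"yaw",np.arctan2(*(L-Rr)[[1,0]]))
b=atz("top",(170+126/5,220+142/5),51);print("block top",b, proj("scene",b),proj("scene",(L+Rr)/2+[0,0,45]))
g=cv2.imread("pics/scene0.png")[185:230,430:490]
a=cv2.resize(g,None,fx=9,fy=9,interpolation=cv2.INTER_CUBIC)
g=cv2.imread("pics/top0.png")[230:270,170:230]
c=cv2.resize(g,None,fx=9,fy=9,interpolation=cv2.INTER_CUBIC)
cv2.imwrite("pics/c7.png",cv2.resize(np.vstack([a,c]),None,fx=.78,fy=.78))
E
```

```text
[498.90199756  48.12870462 363.5130585 ] 0.3725270361995957
ends [550.30541977 345.44214698   6.        ] [550.0235359  268.56055499   6.        ] 76.88210874312274 mid [550.16447784 307.00135099   6.        ] yaw 1.5671298755942913
block top [550.10864622 306.64190429  51.        ] [[461.62598563 194.98820799]] [[461.7919967  194.96034955]]
```

View pics/c7.png

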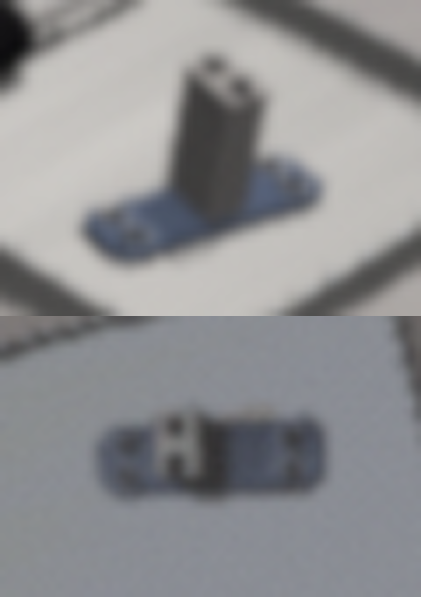

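The c7 tile shows the tray plate with its block top at scene (461.7,196.2), predicted (461.7,195). The plate's long axis in top runs (184,250)→(216,249).

```bash
python3 - <<'E'
from h import *
go(550.2,306.8,120,-1.54)
E
```

```text
go [550.2, 306.8, 120, -1.54] [-21.87 -14.73   7.22] [ 1.000e-02 -0.000e+00  2.098e+01] rows 6.6
```

Call:
{"name": "arm_command", "arguments": {
  "steps": [
    [-21.9,-14.7,1,0,0,21],
    [-21.9,-14.7,1,0,0,21],
    [-21.9,-14.7,1,0,0,21],
    [-21.9,-14.7,1,0,0,21],
    [-21.9,-14.7,1,0,0,21],
    [-21.9,-14.7,1,0,0,21],
    [-21.9,-14.7,7.2,0,0,21],
    [-21.9,-14.7,7.2,0,0,21],
    [-21.9,-14.7,7.2,0,0,21],
    [-21.9,-14.7,7.2,0,0,21],
    [-21.9,-14.7,7.2,0,0,21]
  ],
  "jaw": 4.5
}}

```text
t: 16.45
eef_pos: [550.3, 306.3, 292.3]
tcp_rot: [3.141, -0.0, -1.541]
ft_force: [0.6, -0.6, 1.1]
opening: 0.472
```

```bash
python3 - <<'E'
from h import *
s=state();e=s["eef_pos"];print(e,s["opening"])
go(550.2,306.8,32,-1.54)
tile([("top",270,220,5.5),("scene",300,170,4),("scene",420,160,4),("top",180,210,5)],"pics/c8.png")
E
```

```text
[550.30326258 306.32189905 292.26346934] 0.4721219460322623
go [550.2, 306.8, 32, -1.54] [-0.05  0.01  8.9 ] [ 0.02 -0.02 -0.04] rows 2.1
```

View pics/c8.png

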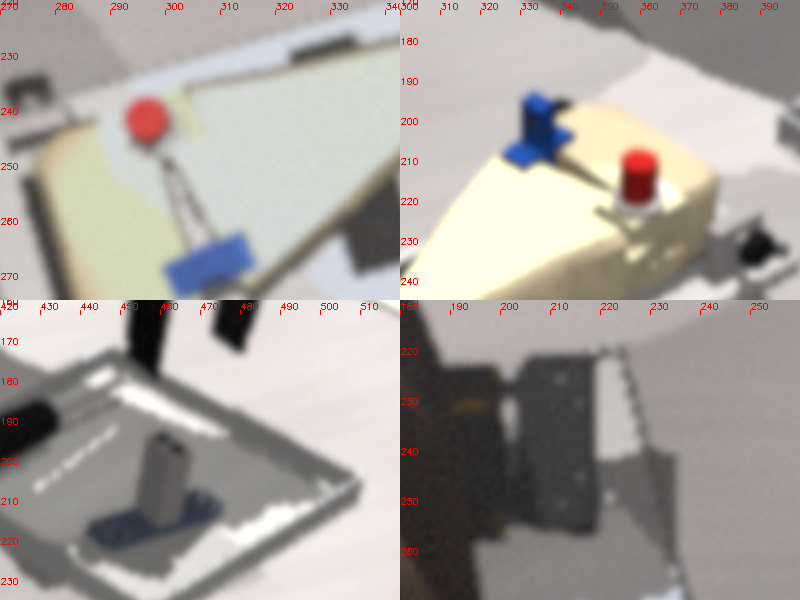

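The c8 tile shows the blue spacer flange flat across the gap (top (308,268), scene (333,205)) and the pin still seated. The plate is undisturbed beneath the open fingers. Descend and grasp it.

Call:
{"name": "arm_command", "arguments": {
  "steps": [
    [-0.05,0,3,0,0,0],
    [-0.05,0,5,0,0,0],
    [-0.05,0,7,0,0,0],
    [-0.05,0,8.9,0,0,0],
    [-0.05,0,8.9,0,0,0],
    [-0.05,0,8.9,0,0,0],
    [-0.05,0,8.9,0,0,0]
  ]
}}

```text
t: 17.13
eef_pos: [550.6, 307.2, 204.7]
tcp_rot: [-3.139, 0.001, -1.541]
ft_force: [1.1, 0.5, 0.5]
opening: 0.474
```

Call:
{"name": "arm_command", "arguments": {
  "steps": [
    [0,0,0,0,0,0],
    [0,0,0,0,0,0],
    [0,0,0,0,0,0],
    [0,0,0,0,0,0],
    [0,0,0,0,0,0],
    [0,0,0,0,0,0],
    [0,0,0,0,0,0],
    [0,0,0,0,0,0],
    [0,0,0,0,0,0]
  ],
  "jaw": 0.5
}}

```text
t: 17.88
eef_pos: [550.1, 307.4, 203.1]
tcp_rot: [-3.141, -0.0, -1.54]
ft_force: [-1.3, -0.5, 4.2]
opening: 0.144
```

Call:
{"name": "arm_command", "arguments": {
  "steps": [
    [0,0,-3,0,0,0],
    [0,0,-6,0,0,0],
    [0,0,-9,0,0,0],
    [0,0,-12,0,0,0],
    [0,0,-12,0,0,0],
    [0,0,-12,0,0,0],
    [0,0,-12,0,0,0]
  ]
}}

```text
t: 18.47
eef_pos: [549.8, 307.3, 321.9]
tcp_rot: [3.14, -0.001, -1.54]
ft_force: [0.4, -0.5, -1.3]
opening: 0.148
```

```bash
python3 - <<'E'
from h import *
s=state();e=s["eef_pos"];print(e,s["opening"],s["tcp_rot"])
u=34;a=.397;H=[558.2,72.3]
x,y=H[0]-u*np.cos(a),H[1]-u*np.sin(a)
go(round(x,1),round(y,1),152,a-np.pi/2)
# spacer flange centre as placed, pixels from c8
print(atz("top",(270+210/5.5,220+265/5.5),70))
E
```

```text
[549.78166655 307.29907814 321.91923626] 0.14814131303295663 [ 3.14041334e+00 -5.77552293e-04 -1.54033180e+00]
go [np.float64(526.8), np.float64(59.2), 152, -1.174] [24.73  3.05 -0.12] [ 7.0e-02 -2.0e-02 -2.1e+01] rows 6.0
[499.76189288  48.24187661  70.        ]
```

Call:
{"name": "arm_command", "arguments": {
  "steps": [
    [24.7,3.05,-0.1,0,0,-21],
    [24.7,3.05,-0.1,0,0,-21],
    [24.7,3.05,-0.1,0,0,-21],
    [24.7,3.05,-0.1,0,0,-21],
    [24.7,3.05,-0.1,0,0,-21],
    [24.7,3.05,-0.1,0,0,-21],
    [24.7,3.05,-0.1,0,0,-21],
    [24.7,3.05,-0.1,0,0,-21],
    [24.7,3.05,-0.1,0,0,-21],
    [24.7,3.05,-0.1,0,0,-21]
  ]
}}

```text
t: 19.3
eef_pos: [527.2, 60.6, 323.2]
tcp_rot: [3.141, 0.001, -1.173]
ft_force: [-0.4, 0.2, -1.6]
opening: 0.149
```

Call:
{"name": "arm_command", "arguments": {
  "steps": [
    [0,0,1,0,0,0],
    [0,0,2,0,0,0],
    [0,0,3,0,0,0],
    [0,0,3.8,0,0,0],
    [0,0,3.8,0,0,0],
    [0,0,3.8,0,0,0]
  ]
}}

```text
t: 19.8
eef_pos: [527.1, 59.8, 285.1]
tcp_rot: [3.14, 0.001, -1.174]
ft_force: [-0.0, -0.0, -0.5]
opening: 0.146
```

```bash
python3 - <<'E'
from h import *
s=state();e=s["eef_pos"];print(e,s["opening"],s["tcp_rot"])
go(526.8,59.2,66+30,-1.174)
tile([("scene",305,160,6),("scene",280,150,3.5)],"pics/c9.png")
o=e-[0,0,201.2]
for x in(-38,38): print(proj("scene",o+[x*np.cos(-1.174),x*np.sin(-1.174),0]))
E
```

```text
[527.10472363  59.77335103 285.12871024] 0.1462777135979914 [ 3.14019332e+00  5.09131968e-04 -1.17355235e+00]
go [526.8, 59.2, 96, -1.174] [0.04 0.05 1.78] [0.08 0.03 0.03] rows 0.4
[[359.23855569 196.71643102]]
[[331.93446823 214.24012397]]
```

View pics/c9.png

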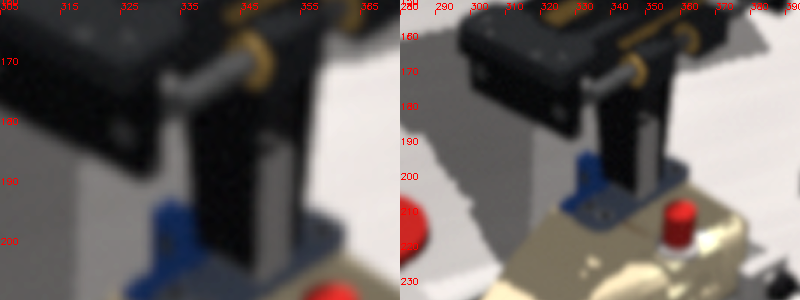

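The plate is held level, its ends near scene (361,199) and (331,213). That matches the prediction and puts it between pin and spacer. I'll lower it.

Call:
{"name": "arm_command", "arguments": {
  "steps": [
    [0.04,0.03,0.4,0.05,0,0],
    [0.04,0.03,0.8,0.05,0,0],
    [0.04,0.03,1.2,0.05,0,0],
    [0.04,0.03,1.5,0.05,0,0],
    [0.04,0.03,1.7,0.05,0,0],
    [0.04,0.03,1.7,0.05,0,0]
  ]
}}

```text
t: 20.35
eef_pos: [526.9, 59.1, 268.4]
tcp_rot: [-3.141, 0.0, -1.174]
ft_force: [0.2, 0.0, -1.8]
opening: 0.148
```

Call:
{"name": "arm_command", "arguments": {
  "steps": [
    [0,0,0.1,0,0,0],
    [0,0,0.2,0,0,0],
    [0,0,0.25,0,0,0],
    [0,0,0.25,0,0,0]
  ]
}}

```text
t: 20.68
eef_pos: [527.0, 59.1, 267.1]
tcp_rot: [-3.14, -0.0, -1.174]
ft_force: [-1.9, 0.0, 6.7]
opening: 0.144
```

Call:
{"name": "arm_command", "arguments": {
  "steps": [
    [0,0,0.07,0,0,0],
    [0,0,0.15,0,0,0],
    [0,0,0.15,0,0,0],
    [0,0,0.15,0,0,0],
    [0,0,0.15,0,0,0]
  ]
}}

```text
t: 21.1
eef_pos: [526.9, 59.1, 267.0]
tcp_rot: [-3.139, -0.001, -1.174]
ft_force: [-8.1, -0.4, 25.9]
opening: 0.145
```

```bash
python3 - <<'E'
from h import *
s=state();print(s["eef_pos"],s["opening"],s["tcp_rot"],s["ft_force"],s["moment"])
tile([("scene",295,165,4.4),("top",270,220,5),("scene",400,160,3),("top",250,200,3)],"pics/c10.png")
H=np.array([558.2,72.3]);v=np.array([-83,-83]);a=.518
P=H+[np.cos(a)*-37+np.sin(a)*122,np.sin(a)*-37-np.cos(a)*122]
print("lower_end",proj("scene",np.r_[P,66]))
A=cv2.cvtColor(cv2.imread("pics/top0.png"),cv2.COLOR_BGR2GRAY);B=cv2.cvtColor(read_camera("top")[:,:,::-1],cv2.COLOR_BGR2GRAY)
A=cv2.imread("pics/scene0.png");B=read_camera("scene")[:,:,::-1]
def m(I,x0,y0,x1,y1):
    h=cv2.cvtColor(I[y0:y1,x0:x1],cv2.COLOR_BGR2HSV); return h
# shaft-end template match shift in scene
T=cv2.Canny(cv2.cvtColor(A[225:275,290:325],cv2.COLOR_BGR2GRAY),40,120)
r=cv2.matchTemplate(cv2.cvtColor(B[215:285,280:335],cv2.COLOR_BGR2GRAY),cv2.cvtColor(A[225:275,290:325],cv2.COLOR_BGR2GRAY),cv2.TM_CCOEFF_NORMED)
print("shift",np.array(cv2.minMaxLoc(r)[3])-10,r.max())
E
```

```text
[526.87106261  59.1279226  266.99994788] 0.14457221154203095 [-3.13910815e+00 -8.06962434e-04 -1.17375191e+00] [-8.08500118 -0.35483753 25.87904088] [0.08952762 1.52387774 0.04409234]
lower_end [[302.15529984 247.52222545]]
shift [0 0] 0.76194423
```

View pics/c10.png

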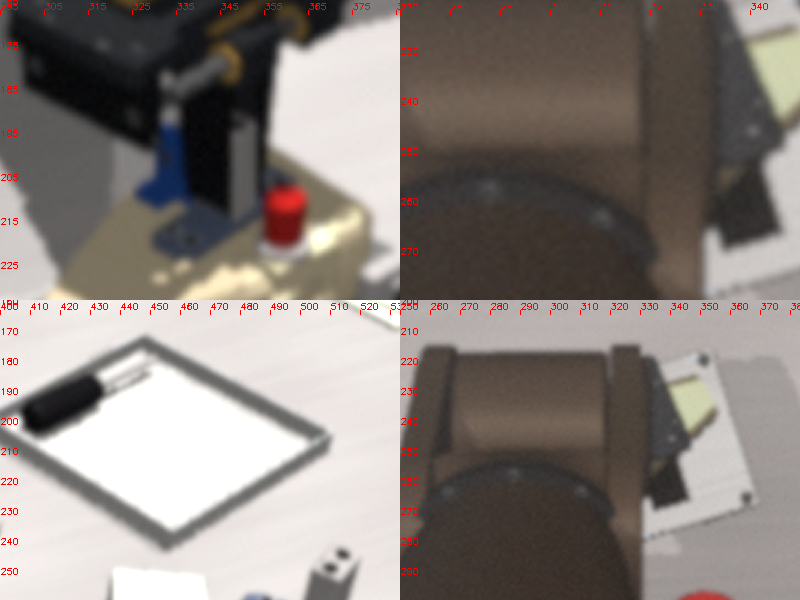

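The c10 tile shows the plate lying flat between pin (scene (359,213)) and spacer (333,205), screw holes on both halves. There is no shift of the shaft end. The tool has an 8 N sideways drag, so I'll relieve it slightly.

Call:
{"name": "arm_command", "arguments": {
  "steps": [
    [-0.02,0.05,0,0,0,0],
    [-0.02,0.05,0,0,0,0],
    [-0.02,0.05,0,0,0,0],
    [-0.02,0.05,0,0,0,0]
  ]
}}

```text
t: 21.63
eef_pos: [526.6, 59.1, 267.0]
tcp_rot: [-3.138, -0.001, -1.174]
ft_force: [-5.0, -0.2, 24.8]
opening: 0.144
```

```bash
python3 - <<'E'
from h import *
s=state();print(s["t"],s["eef_pos"],s["opening"],s["tcp_rot"],s["ft_force"],s["moment"])
E
```

```text
21.6333 [526.62621265  59.14280099 267.0069083 ] 0.1443533431018591 [-3.13807470e+00 -1.20226513e-03 -1.17380226e+00] [-5.00528035 -0.24641754 24.805355  ] [ 0.15450451  1.09046803 -0.01716477]
```

The centre of pressure sits about 9 mm toward the knee half, so I'll trim it with a small tilt to load both halves.

Call:
{"name": "arm_command", "arguments": {
  "steps": [
    [0.07,0,0,0,-0.2,0],
    [0.07,0,0,0,-0.2,0],
    [0.07,0,0,0,-0.2,0],
    [0.07,0,0,0,-0.2,0]
  ]
}}

```text
t: 21.97
eef_pos: [526.9, 58.5, 267.0]
tcp_rot: [-3.138, 0.002, -1.174]
ft_force: [-5.2, 0.6, 23.9]
opening: 0.145
```

```bash
cat > cop.py <<'E'
from h import *
s=state();f,m=s["ft_force"],s["moment"];print(s["t"],s["eef_pos"],s["tcp_rot"],f,m)
rx=(-.2012*f[0]-m[1])/f[2]; ry=(m[0]-.2012*f[1])/f[2]
print("CoP across, along u (mm):",1e3*(rx*.386-ry*.922),1e3*(-rx*.922-ry*.386))
E
python3 cop.py
```

```text
21.9667 [526.86039186  58.54157429 266.98180203] [-3.13808432e+00  2.16121512e-03 -1.17356656e+00] [-5.15647327  0.62931283 23.85097343] [-0.20438995  0.94331695 -0.02637392]
CoP across, along u (mm): 14.319623538253754 1.7168440968836
```

Call:
{"name": "arm_command", "arguments": {
  "steps": [
    [-0.04,0,0,0,0.12,0],
    [-0.04,0,0,0,0.12,0],
    [-0.04,0,0,0,0.12,0],
    [-0.04,0,0,0,0.12,0]
  ]
}}

```text
t: 22.3
eef_pos: [526.7, 58.9, 267.0]
tcp_rot: [-3.138, 0.0, -1.174]
ft_force: [-4.7, 0.4, 23.9]
opening: 0.147
```

```bash
python3 cop.py
```

```text
22.3 [526.71679518  58.89400637 266.98422042] [-3.13810939e+00  1.85535874e-04 -1.17376431e+00] [-4.74606748  0.40036101 23.85398807] [0.03432746 1.03744741 0.02847516]
CoP across, along u (mm): 0.45106489451884 3.9382736622691796
```

The pressure is now centred on the gap at 24 N down, and the pose is steady. Handing in.

```bash
python3 -c "
from cell import *
print(job_done())"
```

```text
the job is handed in; nothing more can be done
None
```

The job is done and handed in at about 22 s of the 67 s allowed; no verdict was reported.

- **Pin:** it went down through the holes without resistance until the collar met the fork at the expected height. I pressed it to about 28 N and then released it. A later picture shows it upright and seated.
- **Spacer:** the blue spacer went into the gap about 64 mm from the hinge with no side force. Its flange met the bone at the expected height, I pressed it to about 11 N and released it, and it looks flat in the pictures.
- **Plate:** the smaller plate, from the tray, lies across the gap about 34 mm from the hinge, between pin and spacer, with holes on both halves. It touched down at the expected height. It is still held by its block and pressed down with about 24 N.

**Final trims:** just before handing in, I eased a sideways pull from 8 N to about 5 N. I also tilted the tool slightly so the pressure sits about 0.5 mm from the middle of the gap; it had drifted 9 mm toward the knee half. I took no picture after these trims, but the force and pose readings looked fine.

**Checks that disagreed or were weak:**
- The cameras and arm disagreed by about 1 px (1–2 mm).
- The gap edges measured about 2 mm wider than the model predicts.
- The shaft end showed no shift in a picture comparison, but the match was only moderate (0.76) because of shadows.
- The arm hid the plate from the top camera at the end, so its final position was checked only in the scene view and by force.

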